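# Take the filter cover off the misting unit

## Robot

A 6-joint arm with a two-finger parallel gripper is mounted at the origin on the work surface. World frame = base frame: x ahead of the robot, y to its left, z up, the work surface at z = 0. Lengths are in mm, angles in rad, forces in N, time in s.
With the tool pointing down it reaches from about 300 to 875 mm from the base axis. Payload 6.4 kg.
Tool frame: the origin (TCP) lies at the very end of the fingers, on their centre line; the grasp point (between the pads) lies behind it (env.grasp_offset is the z of the grasp point in the tool frame, in mm); z points along the fingers, y is the line along which they close (so a half turn about z gives the same grasp; the last joint's range is limited). The gripper opens to 88 mm and grips with 3 to 60 N. Pads are 18 mm wide; open, the fingers measure 123 mm over their backs; the gripper's body (75 mm by 187 mm) begins 45 mm behind the grasp point.
Start: joints at [0.917, 0.181, 1.607, -0, 1.354, -0.206], TCP at [248.957, 518.326, 238.714] pointing down, gripper open.
Joint ranges: [-2.99, 2.99], [-0.89, 2.07], [0.3, 2.58], [-1.14, 4.28], [0, 2.63], [-3.12, 3.12]. Speed limits (rad/s): [2.57, 2.57, 3.01, 3.14, 3.14, 3.14].

## Interface

Orientations are given as a 3x3 rotation matrix whose columns are the frame's x, y, z axes.
In Python, from bench import env gives the robot as it stands. The module is installed in compiled form; this text tells all that it offers.
- The arm moves only by the shell command python3 -m jog 'ROWS' [OPENING]. ROWS is JSON, a list of rows, each an object of numbers: "x", "y", "z": the shift along the tool's x, y, z in m; "yaw": the turn about the tool's z in degrees. In form: [{"x": .., "y": .., "z": .., "yaw": ..}, ...]. A call has 1 to 20 rows; each row shifts and turns the commanded pose from where the row before left it, along the tool's axes as they then stand; what a row does not reach is not made up. A row lasts 1/12 s, in which the tool goes at most 41.7 mm and 7.16 degrees, less where a joint would pass 70% of its speed; a pose out of reach is approached as far as the arm can. A call is refused whole if a number of a shift passes 0.0417 or a number of a turn 7.16, either way. A call with a gripper value outside its range is refused whole. OPENING is the closure, from 0 (fully open) to 1 (shut), set as the call begins (- or left out, the last holds). The fingers move at their own pace and stop on an object; the grip force is fixed at half the most. Time passes only in rows, so rows that do not move let the fingers close. It gives the time, the measured TCP pose, the force, the opening and the grip force at its end, in the units of the state.
- env.read_state(): the state, without advancing time (a new reading comes with each control period).
- env.capture(name): name is "scene" or "top" or "wrist"; returns (picture, depth): 480x640x3 uint8, red, green, blue; 480x640 float32, mm along the optical axis (not along the pixel's ray), 0 where there is no reading.
- env.camera_info(name): a dict with "vertical_fov" (degrees; the focal length in pixels is half the picture's height over the tangent of half this angle, whatever the lens; pixels are square), "cx", "cy" (the principal point, pixels), "rvec" (rotation vector, rad) and "tvec" (3), from world to camera coordinates, as OpenCV has them. Camera axes: x right, y down, z forward; pixel columns grow to the right and rows downward; lengths in mm; the calibration is good to about 2 mm. A picture is of the moment at which its call begins: read the wrist's pose just before it. camera_info takes no time and is no camera call; for the wrist camera it gives the pose at the moment of the call.
- env.hand_in(): hands the job in; it is judged then, once.
Trained networks look in the newest picture that a camera, given by its name, has taken for a name from the list of things; names that differ only in an ending like _2 or _b are one class to them, and where a whole thing is asked for, a point or a joint stands for the part that bears it (a point fixed in the world has none). Each returns a list of dicts, best first, with "p" (0 to 1); they miss things now and then, are a little off and sometimes report something else, mostly with a low value. They report only what shows in the picture. A call takes as long as a camera call. They do not tell look-alikes from the thing itself.
- env.trace(name, camera): "region" (480x640 bool, what is visible of it).
- env.spot_point(name, camera): "location" ([x, y, z] in mm, in the coordinates of the camera as it stood for that picture, good to about 4 mm: a listed point, or the origin of a listed thing).
The state is a dict: "t": time; "q": joint angles; "qd": joint speeds; "joint_torque": joint torques, N m; "tcp_pos": TCP position; "tool_rot": TCP orientation; "ft_force": force on the tool from outside, world axes, zero at the start; "wrist_torque": the same for the moment, N m; "finger_gap": finger opening in mm; "grip_force": force on a finger pad.
Only numpy, scipy, OpenCV 4.12 (cv2) and the standard library are available. Lean on these libraries where they do the work, as an engineer would, in place of code of your own. Each camera call takes 0.05 s, during which the arm holds its last target. There are 200 camera calls.

## Task

The misting unit's filter is due for a change: turn the yellow wing until it lines up with the slot in the green cover, then squeeze the orange snap tab inward and lift the cover straight off its sloping seat, over the wing. Lay the cover right way up in the middle of the cork mat, lowering it until it stands there before you let go. Leave the wing lined up, and the candle, pot and bottle where they are.

Things in the scene. Friction and masses are not known exactly. Their poses are not given: they have to be found in the camera images.
- deck_seat (a point): Grey misting unit, fixed, 260 mm wide, 140 mm deep, 47 mm high in front, 112 mm behind; its deck slopes 30 degrees down towards its front. Point: centre of the deck's top surface, 79 mm above the bench. Axes: z square out of the deck, x up the slope, y level across it. The cover lies flush in a 22 mm deep recess here (2 mm play); the flush rim round it is 13 mm wide front and back, 28 mm at the ends.
- wing_grip (a point): Yellow wing: a bar 44 mm long (its x), 10 mm wide (its y), 32 mm tall (its z, square out of the deck), turning on a shaft. Point: the bar's centre, at 0, +55, +18 mm in deck_seat's axes; the bar's foot is 2 mm above the cover. Crosswise it holds the cover down; lined up with the cover's slot (along the deck's x) the slot passes over it.
- wing (a joint): Turn of the wing, rad: 0 = lined up with the slot, positive = anticlockwise looking down onto the deck. Starts between 0.7 and 1.25; moves between -0.6 and 1.5; stays where it is left (friction 0.06 N m). The cover passes over it within about 0.2 of 0.
- cover_center (a point): Centre, half-way up, of the sage-green cover: loose, about 0.18 kg, 200 mm long (its y), 100 mm wide (its x), 22 mm high (its z), standing flat on skirts along its long sides. In the unit its axes agree with deck_seat's, this point 11 mm under the deck's surface. Slot 54 mm (x) by 20 mm (y), centred at y +55 mm. It must rise 60 mm square to the deck to clear wing and recess.
- handle (a point): Pinch handle at the cover's -y end: a green rib (40 mm along x) and, outside it, the orange snap tab (36 mm along x), both rising 32 mm from the cover's top face. Point: midway between, half-way up, at 0, -72, +27 mm from cover_center; axes as the cover's. Outside to outside along y 40 mm, 32 mm when squeezed. Pinched across y, the tab releases and the same grasp lifts the cover.
- tab (a joint): Inward travel (cover's +y, towards the rib) of the springy orange snap tab, m: 0 = free, 0.008 = fully in, which takes about 8 N. Its catch reaches 4 mm under the deck's end rim: at 0.006 or more the cover is free. It springs back when let go.
- cover: The same cover; origin at the centre of its underside (the skirts' feet), axes as cover_center.
- mat_top (a point): Cork mat, fixed, 200 mm (its x) by 280 mm (its y), 5 mm thick; this point is the centre of its top surface.
- mat: The same mat; origin at the centre of its underside.
- candle_mid (a point): Pale green pillar candle, 66 mm across, 105 mm high, bystander; point 50 mm up its axis.
- pot_mid (a point): Pink pot, 90 mm across, 85 mm high, bystander; point half-way up its axis.
- bottle_mid (a point): White plastic bottle, 60 mm across, 130 mm high, bystander; point half-way up its axis.
Things that resemble listed ones, but are neither listed nor needed, are in the scene too. Leave any pink or purple look-alike of the cover alone.

How it is judged (in metres and radians):
On the way, in this order (a step that is already met when the one before it is completed fails the run):
1. the wing is lined up with the slot while the cover is still in its seat (value of joint wing between -0.2 and 0.2 rad and distance between cover_center and deck_seat below 0.02 m), for 0.1 s.
2. the snap tab is squeezed in with the cover still in its seat (value of joint tab above 0.0055 m and distance between cover_center and deck_seat below 0.025 m), for 0.05 s.
3. the cover is lifted clear of the unit in the fingers (distance between cover_center and deck_seat above 0.07 m and contact force between the fingers and cover above 1 N), for 0.1 s.
4. the cover stands on the mat while still held (contact force between cover and mat above 0.3 N and contact force between the fingers and cover above 1 N), for 0.05 s.
At the end, for the whole second after the job is handed in: The cover stands at rest on its skirts on the mat, right way up and level within 0.1 rad, its centre within 60 mm of the mat's centre, and the wing is still within 0.3 rad of lined up (horizontal distance between cover_center and mat_top below 0.06 m and z of cover in the frame of mat_top between -0.005 and 0.005 m and angle between cover's own z axis and vertical below 0.1 rad and linear speed of cover below 0.02 m/s and value of joint wing between -0.3 and 0.3 rad); the robot touches nothing.
It fails at once if candle, pot or bottle pushed more than 30 mm (distance of any of candle_mid, pot_mid, bottle_mid from where it was at the start of the episode above 0.03 m).
It also fails if it takes over 58 s, if anything falls off the work surface, if the arm or the gripper's body presses on something with over 40 N, if the wrist force passes 120 N, or if a joint passes its speed limit or range.

## Working session

There is one attempt and no reset: what is moved stays moved. The work goes in short steps, Python scripts to look and compute and a shell command to move; the robot and the scene stay as the last step left them, time stands still between calls to the robot, and variables do not carry over. Pictures are saved under pics/ and viewed, at most 10 in all, crops included, and the job is handed in when it is done.

```bash
mkdir -p pics; cat > h.py <<'E'
import numpy as np, cv2
from bench import env
def cam(n):
    i=env.camera_info(n); R=cv2.Rodrigues(np.array(i["rvec"],float))[0]; t=np.array(i["tvec"],float).ravel()
    f=240/np.tan(np.radians(i["vertical_fov"])/2); return R,t,f,i["cx"],i["cy"]
def w(p,c): return c[0].T@(np.array(p,float).ravel()-c[1])
def pix(p,c):
    q=c[0]@np.array(p,float)+c[1]; return (c[2]*q[:2]/q[2]+[c[3],c[4]]).round()
def cloud(d,c):
    v,u=np.mgrid[:480,:640]; P=np.stack([(u-c[3])/c[2]*d,(v-c[4])/c[2]*d,d],-1)
    return (P-c[1])@c[0]
def spots(n,names):
    c=cam(n)
    for k in names:
        for r in env.spot_point(k,n)[:3]:
            p=w(r["location"],c); print(n,k,round(r["p"],2),p.round(),pix(p,c))
def save(n,name):
    im,d=env.capture(n); cv2.imwrite("pics/"+name,im[:,:,::-1]); return im,d
E
python3 - <<'E'
from h import *
np.set_printoptions(suppress=True,precision=3)
for n in("scene","top"):
    im,d=save(n,n+"1.png"); spots(n,["deck_seat","wing_grip","cover_center","handle","mat_top","candle_mid","pot_mid","bottle_mid"])
print(env.grasp_offset); s=env.read_state(); print(s["tcp_pos"],s["tool_rot"],s["finger_gap"],s["t"])
E
```

```text
scene deck_seat 0.58 [549. 259.  80.] [371. 227.]
scene wing_grip 0.48 [602. 284.  92.] [391. 236.]
scene cover_center 0.7 [238. 391.  28.] [357. 150.]
scene cover_center 0.62 [550. 252.  70.] [368. 231.]
scene cover_center 0.6 [465. 518.  30.] [437. 186.]
scene handle 0.82 [481. 247.  94.] [354. 206.]
scene handle 0.66 [285. 329.  15.] [346. 169.]
scene handle 0.56 [526. 470.  17.] [433. 210.]
scene mat_top 0.88 [ 573. -209.    1.] [197. 323.]
scene candle_mid 0.63 [ 741. -188.   47.] [226. 374.]
scene pot_mid 0.9 [750.   4.  39.] [311. 343.]
scene bottle_mid 0.86 [762. 157.  63.] [376. 315.]
top deck_seat 0.79 [551. 253.  80.] [259. 221.]
top wing_grip 0.45 [598. 284.  99.] [245. 201.]
top cover_center 0.96 [553. 254.  71.] [259. 221.]
top cover_center 0.73 [468. 516.  30.] [159. 258.]
top cover_center 0.7 [241. 392.  34.] [204. 348.]
top handle 0.95 [528. 471.  17.] [179. 236.]
top handle 0.95 [286. 327.  23.] [231. 329.]
top handle 0.78 [480. 245.  96.] [261. 248.]
top mat_top 0.88 [ 571. -212.    8.] [437. 217.]
top candle_mid 0.73 [ 743. -190.   56.] [430. 149.]
top pot_mid 0.55 [750.  -1.  44.] [357. 149.]
top bottle_mid 0.56 [762. 156.  62.] [297. 143.]
-18.700000000000003
[248.951 518.337 238.729] [[-0.901  0.433  0.   ]
 [ 0.433  0.901  0.   ]
 [-0.     0.    -1.   ]] 88.51490189714713 0.9
```

View pics/scene1.png

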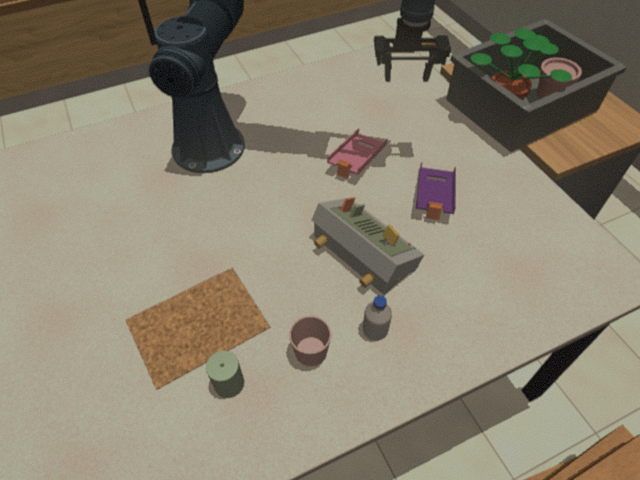

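View pics/top1.png

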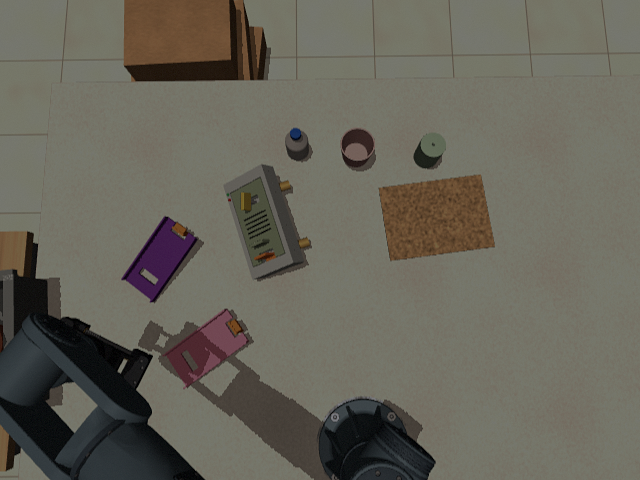

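The grey unit with the sage-green cover is at top px (259,221). The look-alikes are pink at (204,348) and purple at (159,258), both loose on the bench and upside down. The green one in the unit is the one meant. The mat is at (437,217). Next I check the slope and move above the unit.

```bash
python3 -m jog '[{"x":-0.03,"y":-0.01,"z":-0.005},{"x":-0.03,"y":-0.01,"z":-0.005},{"x":-0.03,"y":-0.01,"z":-0.005},{"x":-0.03,"y":-0.01,"z":-0.005},{"x":-0.03,"y":-0.01,"z":-0.005},{"x":-0.03,"y":-0.01,"z":-0.005},{"x":-0.03,"y":-0.01,"z":-0.005},{"x":-0.03,"y":-0.01,"z":-0.005},{"x":-0.03,"y":-0.01,"z":-0.005},{"x":-0.03,"y":-0.01,"z":-0.005},{"x":-0.03,"y":-0.01},{"yaw":7},{"yaw":7},{"yaw":7},{"yaw":7},{"yaw":7},{"yaw":7},{"yaw":4},{},{}]' 0
python3 - <<'E'
from h import *
np.set_printoptions(suppress=True,precision=3)
s=env.read_state(); print(s["tcp_pos"],s["tool_rot"])
im,d=save("wrist","w1.png"); c=cam("wrist"); spots("wrist",["deck_seat","wing_grip","cover_center","handle"])
P=cloud(d,c); 
m=env.trace("cover_center","wrist")
for r in m[:2]:
    g=r["region"]&(d>0); Q=P[g]; print(r["p"],g.sum(),np.median(Q,0))
    best=None
    rng=np.random.default_rng(0)
    for _ in range(300):
        a,b,e=Q[rng.choice(len(Q),3)]; n=np.cross(b-a,e-a); l=np.linalg.norm(n)
        if l<1: continue
        n/=l; k=(abs((Q-a)@n)<2)
        if best is None or k.sum()>best.sum(): best=k
    A=Q[best]; ce=A.mean(0); U,S,V=np.linalg.svd(A-ce,full_matrices=False); print("plane",best.sum(),ce,V[2],V[0])
print(c)
E
```

```text
[248.951 518.337 238.729] [[-0.901  0.433  0.   ]
 [ 0.433  0.901  0.   ]
 [-0.     0.    -1.   ]]
wrist cover_center 0.71 [237. 384.  30.] [194. 253.]
wrist cover_center 0.7 [469. 520.  28.] [401. 376.]
wrist handle 0.71 [285. 328.  17.] [178. 307.]
wrist handle 0.63 [527. 470.  22.] [380. 423.]
0.85 6947 [475.815 515.369  30.665]
plane 5673 [460.647 511.563  24.808] [ 0.164 -0.125 -0.979] [ 0.872 -0.445  0.203]
0.59 15243 [229.525 401.961  23.188]
plane 12529 [227.416 400.23   21.663] [-0.118  0.167  0.979] [ 0.396 -0.896  0.201]
(array([[ 0.433,  0.901,  0.001],
       [ 0.864, -0.416,  0.284],
       [ 0.257, -0.122, -0.959]]), array([-575.836,  -38.338,  387.82 ]), np.float64(362.4881160789691), 318.008830553372, 237.8958627003459)invalid input
```

```bash
python3 -m jog '[{"x":-0.03,"y":-0.01,"z":-0.005,"yaw":0},{"x":-0.03,"y":-0.01,"z":-0.005,"yaw":0},{"x":-0.03,"y":-0.01,"z":-0.005,"yaw":0},{"x":-0.03,"y":-0.01,"z":-0.005,"yaw":0},{"x":-0.03,"y":-0.01,"z":-0.005,"yaw":0},{"x":-0.03,"y":-0.01,"z":-0.005,"yaw":0},{"x":-0.03,"y":-0.01,"z":-0.005,"yaw":0},{"x":-0.03,"y":-0.01,"z":-0.005,"yaw":0},{"x":-0.03,"y":-0.01,"z":-0.005,"yaw":0},{"x":-0.03,"y":-0.01,"z":-0.005,"yaw":0},{"x":-0.03,"y":-0.01,"z":0,"yaw":0},{"x":0,"y":0,"z":0,"yaw":7},{"x":0,"y":0,"z":0,"yaw":7},{"x":0,"y":0,"z":0,"yaw":7},{"x":0,"y":0,"z":0,"yaw":7},{"x":0,"y":0,"z":0,"yaw":7},{"x":0,"y":0,"z":0,"yaw":7},{"x":0,"y":0,"z":0,"yaw":4},{"x":0,"y":0,"z":0,"yaw":0}]' 0
cat > pl.py <<'E'
from h import *
def plane(Q,tol=2):
    best=None; rng=np.random.default_rng(0)
    for _ in range(300):
        a,b,e=Q[rng.choice(len(Q),3)]; n=np.cross(b-a,e-a); l=np.linalg.norm(n)
        if l<1: continue
        k=(abs((Q-a)@(n/l))<tol)
        if best is None or k.sum()>best.sum(): best=k
    A=Q[best]; ce=A.mean(0); V=np.linalg.svd(A-ce,full_matrices=False)[2]; return best.sum(),ce,V[2]*np.sign(V[2,2]),V[0]
E
python3 - <<'E'
from pl import *
np.set_printoptions(suppress=True,precision=3)
s=env.read_state(); print(s["t"],s["tcp_pos"],s["tool_rot"])
im,d=save("wrist","w2.png"); c=cam("wrist"); spots("wrist",["deck_seat","wing_grip","cover_center","handle"])
P=cloud(d,c)
for r in env.trace("cover_center","wrist")[:2]:
    g=r["region"]&(d>0); print(r["p"],g.sum(),np.median(P[g],0),plane(P[g]))
E
```

```text
t: 2.78
tcp_pos: [498.8, 276.3, 288.7]
tool_rot: [[-0.312, 0.95, 0.0], [0.95, 0.312, 0.0], [0.0, 0.0, -1.0]]
ft_force: [1.1, 1.2, 0.5]
finger_gap: 87.9
grip_force: 0.0
2.7833 [498.804 276.274 288.712] [[-0.312  0.95   0.   ]
 [ 0.95   0.312  0.   ]
 [ 0.     0.    -1.   ]]
wrist wing_grip 0.62 [600. 285.  95.] [419. 235.]
wrist cover_center 0.98 [238. 385.  31.] [100.  11.]
wrist cover_center 0.86 [551. 258.  65.] [359. 237.]
wrist handle 0.92 [478. 241.  96.] [286. 239.]
wrist handle 0.87 [529. 471.  20.] [406.  26.]
wrist handle 0.77 [285. 330.  18.] [143.  87.]
0.81 5647 [514.488 461.538  41.356] (np.int64(3578), array([512.378, 465.283,  39.364]), array([-0.165,  0.123,  0.979]), array([0.896, 0.433, 0.097]))
0.68 12784 [261.772 351.288  35.867] (np.int64(8929), array([259.579, 355.192,  33.09 ]), array([-0.118,  0.168,  0.979]), array([ 0.832, -0.522,  0.19 ]))
```

View pics/w2.png

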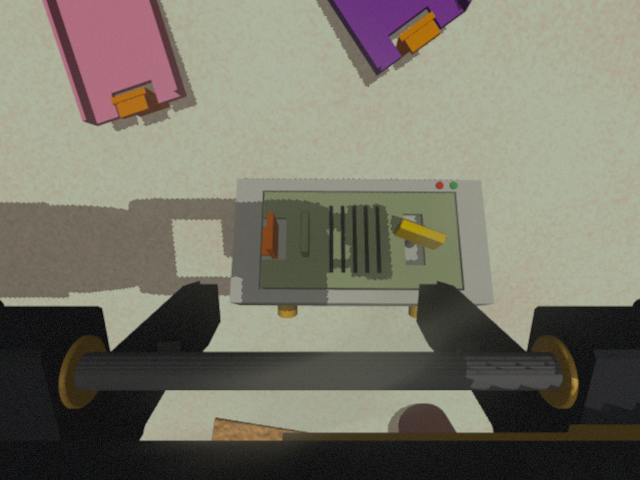

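The unit fills px (235–490, 180–303), with the handle at the left (orange tab at (270,235), green rib at (305,233)). The yellow wing runs crosswise from (398,225) to (445,242). I now fit the deck plane and frame.

```bash
python3 - <<'E'
from pl import *
np.set_printoptions(suppress=True,precision=3)
im,d=env.capture("wrist"); c=cam("wrist"); P=cloud(d,c)
hsv=cv2.cvtColor(im,cv2.COLOR_RGB2HSV)
sub=np.zeros((480,640),bool); sub[182:302,238:488]=1
n_,ce,n,_=plane(P[sub&(d>0)]); print("deck",n_,ce,n,"tilt",np.degrees(np.arccos(n[2])))
x=np.array([0,0,1])-n*n[2]; x/=np.linalg.norm(x); y=np.cross(n,x); print("x",x,"y",y,np.degrees(np.arctan2(y[1],y[0])))
# unit outline: points near plane
h=(P-ce)@n; X=(P-ce)@x; Y=(P-ce)@y
k=sub&(abs(h)<3)
box=np.zeros_like(k); box[150:330,200:520]=1
k=box&(abs(h)<3)&(d>0); print("k",k.sum(),[np.percentile(X[k],q) for q in(.3,50,99.7)],[np.percentile(Y[k],q) for q in(.3,50,99.7)])
r=cv2.minAreaRect(np.stack([X[k],Y[k]],1).astype(np.float32)); print(r)
seat=ce+r[0][0]*x+r[0][1]*y; print("seat",seat)
ye=box&(hsv[...,0]>20)&(hsv[...,0]<32)&(hsv[...,1]>150)&(hsv[...,2]>60)&(h>15)
og=box&(hsv[...,0]<14)&(hsv[...,1]>170)&(h>15)
D=lambda m:np.stack([(P[m]-seat)@x,(P[m]-seat)@y,(P[m]-seat)@n],1)
A=D(ye); A=A[A[:,2]>29]; print("wing top",len(A),A.mean(0),A.min(0),A.max(0)); V=np.linalg.svd(A[:,:2]-A[:,:2].mean(0),full_matrices=False)[2][0]; print("wing ang",np.arctan2(V[1],V[0]),np.ptp((A[:,:2]@V)))
B=D(og); print("tab",len(B),B.min(0),B.max(0),B.mean(0))
g=box&(X>-30)&(X<30)&(h>22)&~ye&~og&(Y-r[0][1]>-75)&(Y-r[0][1]<-30); C=D(g); print("rib",len(C),C.min(0),C.max(0),C.mean(0))
E
```

```text
deck 24985 [551.375 258.781  78.605] [-0.153  0.475  0.867] tilt 29.926333682863838
x [ 0.266 -0.825  0.499] y [0.952 0.307 0.   ] 17.85496359100765
k 26990 [np.float64(-66.40210187826642), np.float64(1.6957681631504955), np.float64(63.055257873980494)] [np.float64(-129.87487783191148), np.float64(-4.222765886673255), np.float64(128.78147487169437)]
((-1.8742904663085938, -0.4613189697265625), (261.2088623046875, 130.64865112304688), 89.87885284423828)
seat [550.438 260.185  77.67 ]
wing top 460 [ 1.627 52.803 34.906] [ -9.959 -44.873  29.032] [ 86.81   74.809 360.648]
wing ang 1.4732983911378978 111.18315193254952
tab 235 [-16.948 -92.284  16.516] [ 86.81  -44.873 360.648] [  3.879 -88.592  35.598]
rib 369 [-19.856 -59.971  23.097] [ 20.443 -52.104  33.999] [  1.022 -55.924  31.257]
```

The deck tilts 29.9° and its y axis heads 17.9°. Seat (550,260,78), handle at y −92 to −52 and wing at (600,286,93), turned about 1.18 rad, all agree with the text and the network. I go above the wing with the fingers turned part-way towards it.

```bash
python3 -m jog '[{"x":-0.0017,"y":0.0099,"z":0.0169,"yaw":0},{"x":-0.0017,"y":0.0099,"z":0.0169,"yaw":0},{"x":-0.0017,"y":0.0099,"z":0.0169,"yaw":0},{"x":-0.0017,"y":0.0099,"z":0.0169,"yaw":0},{"x":-0.0017,"y":0.0099,"z":0.0169,"yaw":0},{"x":-0.0017,"y":0.0099,"z":0.0169,"yaw":0},{"x":-0.0017,"y":0.0099,"z":0.0169,"yaw":0},{"x":-0.0017,"y":0.0099,"z":0.0169,"yaw":0},{"x":-0.0017,"y":0.0099,"z":0.0169,"yaw":0},{"x":-0.0017,"y":0.0099,"z":0.0169,"yaw":0},{"x":0,"y":0,"z":0,"yaw":-7},{"x":0,"y":0,"z":0,"yaw":-7},{"x":0,"y":0,"z":0,"yaw":-7},{"x":0,"y":0,"z":0,"yaw":-7},{"x":0,"y":0,"z":0,"yaw":-7},{"x":0,"y":0,"z":0,"yaw":0},{"x":0,"y":0,"z":0,"yaw":0}]' 0.43
python3 - <<'E'
from h import *
save("wrist","w3.png"); spots("wrist",["wing_grip"])
E
```

```text
t: 4.55
tcp_pos: [598.1, 291.3, 119.6]
tool_rot: [[-0.8, 0.6, -0.0], [0.6, 0.8, 0.0], [0.0, -0.0, -1.0]]
ft_force: [0.3, -0.0, -0.0]
finger_gap: 50.6
grip_force: 0.0
```

View pics/w3.png

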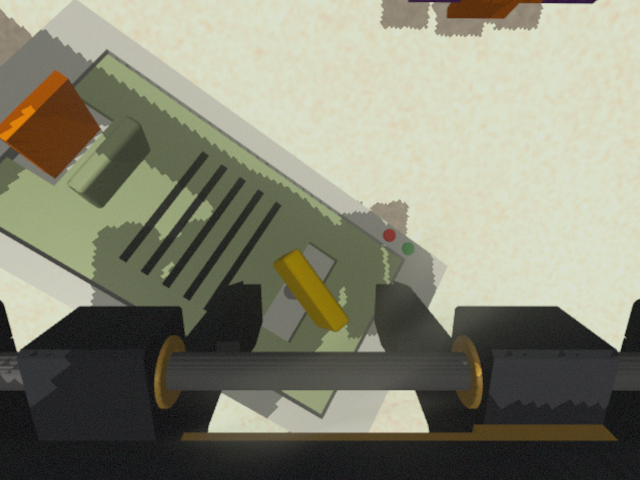

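The wing, from (280,258) to (338,326), sits between the fingertips at about (255,290) and (380,290). I descend and close partly.

```bash
python3 -m jog '[{"x":0,"y":0,"z":0.006,"yaw":0},{"x":0,"y":0,"z":0.006,"yaw":0},{"x":0,"y":0,"z":0.006,"yaw":0},{"x":0,"y":0,"z":0.004,"yaw":0},{"x":0,"y":0,"z":0,"yaw":0}]' 0.43 && python3 -m jog '[{"x":0,"y":0,"z":0,"yaw":0},{"x":0,"y":0,"z":0,"yaw":0},{"x":0,"y":0,"z":0,"yaw":0},{"x":0,"y":0,"z":0,"yaw":0},{"x":0,"y":0,"z":0,"yaw":0},{"x":0,"y":0,"z":0,"yaw":0}]' 0.74
```

```text
t: 5.07
tcp_pos: [597.1, 291.0, 95.8]
tool_rot: [[-0.802, 0.597, -0.003], [0.597, 0.802, -0.001], [0.002, -0.002, -1.0]]
ft_force: [-0.3, 0.5, -0.5]
finger_gap: 50.1
grip_force: 0.0
t: 5.57
tcp_pos: [596.3, 290.1, 96.9]
tool_rot: [[-0.802, 0.597, -0.004], [0.597, 0.802, -0.002], [0.002, -0.005, -1.0]]
ft_force: [-5.6, -4.5, -0.5]
finger_gap: 23.1
grip_force: 2.6
```

```bash
python3 -m jog '[{"x":0,"y":0,"z":0,"yaw":5},{"x":0,"y":0,"z":0,"yaw":5},{"x":0,"y":0,"z":0,"yaw":5},{"x":0,"y":0,"z":0,"yaw":5},{"x":0,"y":0,"z":0,"yaw":5},{"x":0,"y":0,"z":0,"yaw":5},{"x":0,"y":0,"z":0,"yaw":5},{"x":0,"y":0,"z":0,"yaw":0},{"x":0,"y":0,"z":0,"yaw":0}]' 0.74 && python3 -m jog '[{"x":0,"y":0,"z":0,"yaw":0},{"x":0,"y":0,"z":0,"yaw":0},{"x":0,"y":0,"z":0,"yaw":0},{"x":0,"y":0,"z":0,"yaw":0},{"x":0,"y":0,"z":0,"yaw":0},{"x":0,"y":0,"z":0,"yaw":0}]' 0.87
```

```text
t: 6.32
tcp_pos: [597.6, 290.8, 97.4]
tool_rot: [[-0.317, 0.948, -0.001], [0.948, 0.317, -0.001], [-0.0, -0.002, -1.0]]
ft_force: [-2.0, -4.6, -1.4]
finger_gap: 23.2
grip_force: 1.7
t: 6.82
tcp_pos: [597.0, 291.7, 97.0]
tool_rot: [[-0.316, 0.949, -0.002], [0.949, 0.316, 0.0], [0.001, -0.002, -1.0]]
ft_force: [-4.9, 0.5, -2.0]
finger_gap: 11.1
grip_force: 4.2
```

```bash
python3 -m jog '[{"x":0,"y":0,"z":0,"yaw":0},{"x":0,"y":0,"z":0,"yaw":0},{"x":0,"y":0,"z":0,"yaw":0},{"x":0,"y":0,"z":-0.01,"yaw":0},{"x":0,"y":0,"z":-0.02,"yaw":0},{"x":0.003,"y":-0.016,"z":-0.02,"yaw":0},{"x":0.003,"y":-0.016,"z":-0.025,"yaw":0},{"x":0.003,"y":-0.016,"z":-0.025,"yaw":0},{"x":0.003,"y":-0.016,"z":-0.025,"yaw":0},{"x":0.003,"y":-0.016,"z":-0.025,"yaw":0},{"x":0.003,"y":-0.016,"z":-0.025,"yaw":0},{"x":0,"y":0,"z":0,"yaw":0},{"x":0,"y":0,"z":0,"yaw":0}]' 0
python3 - <<'E'
from pl import *
np.set_printoptions(suppress=True,precision=3)
im,d=save("wrist","w4.png"); cv2.imwrite("pics/w4c.png",cv2.resize(im[170:310,220:500,::-1],None,fx=2.5,fy=2.5))
c=cam("wrist"); P=cloud(d,c); S=np.array([550.4,260.2,77.7]); n=np.array([-.153,.475,.867]);x=np.array([.266,-.825,.499]);y=np.array([.952,.307,0])
D=(P-S)@np.stack([x,y,n],1)
hsv=cv2.cvtColor(im,cv2.COLOR_RGB2HSV)
inn=(abs(D[...,0])<70)&(abs(D[...,1])<130)
k=inn&(abs(D[...,2])<6); print(plane(P[k]))
r=cv2.minAreaRect(D[k][:,:2].astype(np.float32)); print(r)
ye=inn&(hsv[...,0]>18)&(hsv[...,0]<34)&(hsv[...,1]>120)&(D[...,2]>28)&(D[...,2]<40)&(abs(D[...,1]-55)<30)
A=D[ye]; print("wing",len(A),A.mean(0),cv2.minAreaRect(A[:,:2].astype(np.float32)))
og=inn&(hsv[...,0]<14)&(hsv[...,1]>150)&(D[...,2]>24)&(D[...,2]<40); B=D[og]; print("tab",len(B),B.min(0),B.max(0))
g=inn&(abs(D[...,0])<30)&(D[...,2]>26)&(D[...,2]<40)&(D[...,1]>-75)&(D[...,1]<-30)&~og; C=D[g]; print("rib",len(C),C.min(0),C.max(0))
spots("wrist",["handle","cover_center","wing_grip"])
E
```

```text
t: 7.9
tcp_pos: [502.3, 278.7, 276.1]
tool_rot: [[-0.315, 0.949, 0.006], [0.949, 0.315, 0.002], [-0.0, 0.007, -1.0]]
ft_force: [1.1, 0.6, -0.9]
finger_gap: 88.0
grip_force: 0.0
(np.int64(28048), array([547.859, 258.248,  75.991]), array([-0.15 ,  0.476,  0.866]), array([ 0.939,  0.343, -0.025]))
((-0.9554519653320312, -0.0561065673828125), (259.8270263671875, 130.7310028076172), 89.96964263916016)
wing 491 [ 0.377 52.671 31.47 ] ((-0.05101585388183594, 53.012115478515625), (43.19338607788086, 9.29693603515625), 5.693155765533447)
tab 256 [-18.069 -93.347  24.034] [ 17.429 -87.14   32.561]
rib 374 [-20.756 -61.215  26.063] [ 19.414 -53.186  32.065]
wrist handle 0.74 [526. 469.  18.] [401.  25.]
wrist handle 0.57 [475. 243.  94.] [278. 240.]
wrist handle 0.56 [287. 329.  17.] [134.  88.]
wrist cover_center 0.79 [550. 256.  62.] [354. 242.]
wrist cover_center 0.63 [237. 385.  29.] [85.  8.]
wrist wing_grip 0.77 [599. 283.  92.] [416. 241.]
```

View pics/w4c.png

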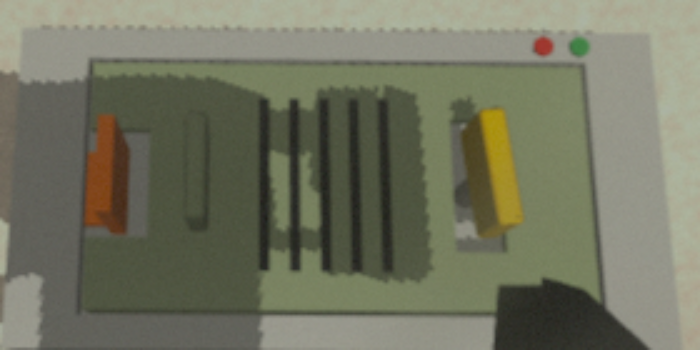

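The wing now lies in line with the slot at (490,170) in the crop, about 0.1 rad off and within 0.2. The handle shows the tab at (110,175) and the rib at (195,170). Next I go above the handle.

```bash
python3 -m jog '[{"x":-0.0045,"y":-0.0058,"z":0.02,"yaw":0},{"x":-0.0045,"y":-0.0058,"z":0.02,"yaw":0},{"x":-0.0045,"y":-0.0058,"z":0.02,"yaw":0},{"x":-0.0045,"y":-0.0058,"z":0.02,"yaw":0},{"x":-0.0045,"y":-0.0058,"z":0.02,"yaw":0},{"x":0,"y":0,"z":0.02,"yaw":0},{"x":0,"y":0,"z":0.02,"yaw":0},{"x":0,"y":0,"z":0.01,"yaw":0},{"x":0,"y":0,"z":0,"yaw":0},{"x":0,"y":0,"z":0,"yaw":0},{"x":0,"y":0,"z":0,"yaw":0}]' 0.3
python3 - <<'E'
from h import *
im,d=save("wrist","w5.png"); c=cam("wrist"); P=cloud(d,c); S=np.array([550.4,260.2,77.7]); n=np.array([-.153,.475,.867]);x=np.array([.266,-.825,.499]);y=np.array([.952,.307,0])
D=(P-S)@np.stack([x,y,n],1); hsv=cv2.cvtColor(im,cv2.COLOR_RGB2HSV)
og=(hsv[...,0]<14)&(hsv[...,1]>150)&(D[...,2]>24)&(D[...,2]<40)&(abs(D[...,1]+90)<15); B=D[og]; print("tab",len(B),np.percentile(B,[2,98],axis=0).round(1))
g=(abs(D[...,0])<30)&(D[...,2]>26)&(D[...,2]<40)&(abs(D[...,1]+56)<15)&~og; C=D[g]; print("rib",len(C),np.percentile(C,[2,98],axis=0).round(1))
spots("wrist",["handle"])
E
```

```text
t: 9.02
tcp_pos: [481.6, 247.9, 123.5]
tool_rot: [[-0.315, 0.949, 0.001], [0.949, 0.315, 0.0], [-0.0, 0.001, -1.0]]
ft_force: [1.0, 0.3, 0.6]
finger_gap: 61.7
grip_force: 0.0
tab 551 [[-16.5 -92.2  24.9]
 [ 17.6 -86.2  33.5]]
rib 1369 [[-17.8 -60.3  26.6]
 [ 19.8 -52.5  33.4]]
wrist handle 0.91 [476. 247.  92.] [306. 275.]
wrist handle 0.57 [285. 329.  20.] [50. 18.]
```

View pics/w5.png

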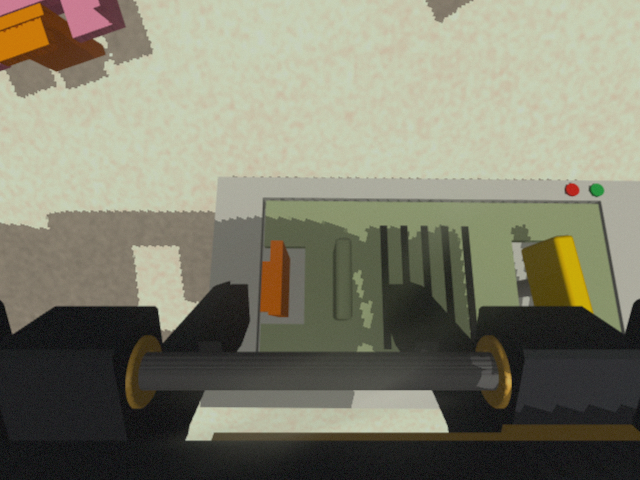

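The tab (275,280) and rib (342,278) lie between the fingertips at (245,310) and (390,310), and the measurements agree. I descend about 40 mm and squeeze.

```bash
python3 -m jog '[{"x":0,"y":0,"z":0.01,"yaw":0},{"x":0,"y":0,"z":0.01,"yaw":0},{"x":0,"y":0,"z":0.01,"yaw":0},{"x":0,"y":0,"z":0.006,"yaw":0},{"x":0,"y":0,"z":0.004,"yaw":0},{"x":0,"y":0,"z":0,"yaw":0},{"x":0,"y":0,"z":0,"yaw":0}]' 0.3 && python3 -m jog '[{"x":0,"y":0,"z":0,"yaw":0},{"x":0,"y":0,"z":0,"yaw":0},{"x":0,"y":0,"z":0,"yaw":0},{"x":0,"y":0,"z":0,"yaw":0},{"x":0,"y":0,"z":0,"yaw":0},{"x":0,"y":0,"z":0,"yaw":0},{"x":0,"y":0,"z":0,"yaw":0},{"x":0,"y":0,"z":0,"yaw":0}]' 1
```

```text
t: 9.7
tcp_pos: [480.7, 247.7, 82.3]
tool_rot: [[-0.315, 0.949, -0.001], [0.949, 0.315, -0.0], [0.0, -0.001, -1.0]]
ft_force: [-0.1, 0.9, -0.4]
finger_gap: 61.7
grip_force: 0.0
t: 10.37
tcp_pos: [481.3, 248.0, 83.1]
tool_rot: [[-0.315, 0.949, 0.001], [0.949, 0.315, 0.001], [0.0, 0.001, -1.0]]
ft_force: [0.8, 2.9, 1.9]
finger_gap: 30.6
grip_force: 30.0
```

The gap is 31 mm at 30 N, so the tab is in. I lift along the deck normal (tool x +0.5, z −0.866).

```bash
python3 -m jog '[{"x":0.0015,"y":0,"z":-0.0026,"yaw":0},{"x":0.0015,"y":0,"z":-0.0026,"yaw":0},{"x":0.0015,"y":0,"z":-0.0026,"yaw":0},{"x":0.0015,"y":0,"z":-0.0026,"yaw":0},{"x":0.0015,"y":0,"z":-0.0026,"yaw":0},{"x":0,"y":0,"z":0,"yaw":0}]' 1 && python3 -m jog '[{"x":0.002,"y":0,"z":-0.00346,"yaw":0},{"x":0.002,"y":0,"z":-0.00346,"yaw":0},{"x":0.002,"y":0,"z":-0.00346,"yaw":0},{"x":0.002,"y":0,"z":-0.00346,"yaw":0},{"x":0.002,"y":0,"z":-0.00346,"yaw":0},{"x":0.002,"y":0,"z":-0.00346,"yaw":0},{"x":0,"y":0,"z":0,"yaw":0}]' 1
python3 - <<'E'
from h import *
save("wrist","w6.png"); c=cam("wrist"); spots("wrist",["cover_center","handle"])
E
```

```text
t: 10.87
tcp_pos: [478.4, 255.1, 96.2]
tool_rot: [[-0.315, 0.949, 0.0], [0.949, 0.315, 0.0], [0.0, 0.0, -1.0]]
ft_force: [1.4, -0.3, -2.9]
finger_gap: 30.4
grip_force: 30.0
t: 11.45
tcp_pos: [475.0, 266.8, 117.4]
tool_rot: [[-0.315, 0.949, 0.001], [0.949, 0.315, 0.0], [0.0, 0.001, -1.0]]
ft_force: [0.1, -0.2, -3.0]
finger_gap: 30.0
grip_force: 30.0
wrist cover_center 0.6 [540. 272. 101.] [445. 318.]
wrist handle 0.92 [471. 259. 130.] [304. 333.]
wrist handle 0.56 [287. 327.  16.] [59. 58.]
```

View pics/w6.png

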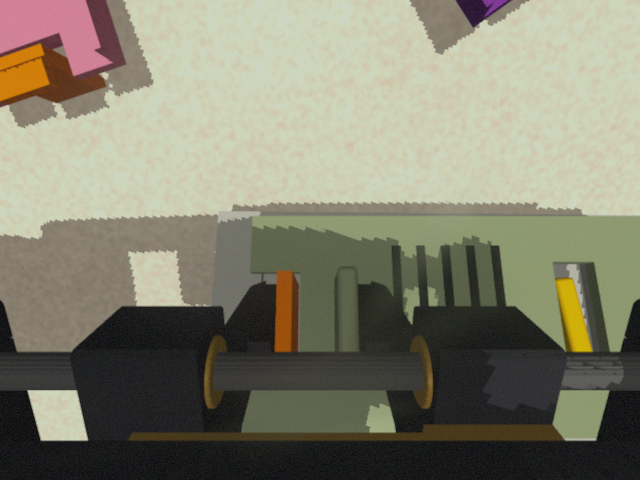

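The cover rises squarely, with the slot passing over the wing at (575,310) and the handle firmly between the fingers. I continue along the normal, then go up.

```bash
python3 -m jog '[{"x":0.0025,"y":0,"z":-0.00433,"yaw":0},{"x":0.0025,"y":0,"z":-0.00433,"yaw":0},{"x":0.0025,"y":0,"z":-0.00433,"yaw":0},{"x":0.0025,"y":0,"z":-0.00433,"yaw":0},{"x":0.0025,"y":0,"z":-0.00433,"yaw":0},{"x":0.0025,"y":0,"z":-0.00433,"yaw":0},{"x":0.0025,"y":0,"z":-0.00433,"yaw":0},{"x":0.0025,"y":0,"z":-0.00433,"yaw":0},{"x":0.0025,"y":0,"z":-0.00433,"yaw":0},{"x":0,"y":0,"z":-0.01,"yaw":0},{"x":0,"y":0,"z":-0.015,"yaw":0},{"x":0,"y":0,"z":-0.015,"yaw":0},{"x":0,"y":0,"z":-0.015,"yaw":0},{"x":0,"y":0,"z":-0.015,"yaw":0},{"x":0,"y":0,"z":-0.015,"yaw":0},{"x":0,"y":0,"z":-0.015,"yaw":0},{"x":0,"y":0,"z":-0.01,"yaw":0},{"x":0,"y":0,"z":0,"yaw":0}]' 1 && python3 -m jog '[{"x":0,"y":0,"z":0,"yaw":3},{"x":0,"y":0,"z":0,"yaw":6},{"x":0,"y":0,"z":0,"yaw":6},{"x":0,"y":0,"z":0,"yaw":6},{"x":0,"y":0,"z":0,"yaw":6},{"x":0,"y":0,"z":0,"yaw":6},{"x":0,"y":0,"z":0,"yaw":6},{"x":0,"y":0,"z":0,"yaw":6},{"x":0,"y":0,"z":0,"yaw":6},{"x":0,"y":0,"z":0,"yaw":6},{"x":0,"y":0,"z":0,"yaw":6},{"x":0,"y":0,"z":0,"yaw":6},{"x":0,"y":0,"z":0,"yaw":6},{"x":0,"y":0,"z":0,"yaw":6},{"x":0,"y":0,"z":0,"yaw":6},{"x":0,"y":0,"z":0,"yaw":6},{"x":0,"y":0,"z":0,"yaw":6},{"x":0,"y":0,"z":0,"yaw":2},{"x":0,"y":0,"z":0,"yaw":0}]' 1
```

```text
t: 13.1
tcp_pos: [468.9, 288.0, 268.6]
tool_rot: [[-0.315, 0.949, 0.005], [0.949, 0.315, 0.002], [0.0, 0.005, -1.0]]
ft_force: [-0.1, 0.2, -1.5]
finger_gap: 30.4
grip_force: 30.0
t: 14.68
tcp_pos: [467.3, 287.4, 264.6]
tool_rot: [[0.992, 0.127, -0.001], [0.127, -0.992, -0.0], [-0.001, 0.0, -1.0]]
ft_force: [0.5, -0.3, -2.2]
finger_gap: 30.4
grip_force: 30.0
```

```bash
python3 -m jog '[{"x":0.0018,"y":0.011,"z":0,"yaw":0},{"x":0.0036,"y":0.0225,"z":0,"yaw":0},{"x":0.0036,"y":0.0225,"z":0,"yaw":0},{"x":0.0036,"y":0.0225,"z":0,"yaw":0},{"x":0.0036,"y":0.0225,"z":0,"yaw":0},{"x":0.0036,"y":0.0225,"z":0,"yaw":0},{"x":0.0036,"y":0.0225,"z":0,"yaw":0},{"x":0.0036,"y":0.0225,"z":0,"yaw":0},{"x":0.0036,"y":0.0225,"z":0,"yaw":0},{"x":0.0036,"y":0.0225,"z":0,"yaw":0},{"x":0.0036,"y":0.0225,"z":0,"yaw":0},{"x":0.0036,"y":0.0225,"z":0,"yaw":0},{"x":0.0036,"y":0.0225,"z":0,"yaw":0},{"x":0.0036,"y":0.0225,"z":0,"yaw":0},{"x":0.0036,"y":0.0225,"z":0,"yaw":0},{"x":0.0036,"y":0.0225,"z":0,"yaw":0},{"x":0.0036,"y":0.0225,"z":0,"yaw":0},{"x":0.0036,"y":0.0225,"z":0,"yaw":0},{"x":0.0036,"y":0.0225,"z":0,"yaw":0},{"x":0.0036,"y":0.0225,"z":0,"yaw":0}]' 1 && python3 -m jog '[{"x":0,"y":0.001,"z":0.02,"yaw":0},{"x":0,"y":0,"z":0.03,"yaw":0},{"x":0,"y":0,"z":0.03,"yaw":0},{"x":0,"y":0,"z":0.03,"yaw":0},{"x":0,"y":0,"z":0.02,"yaw":0},{"x":0,"y":0,"z":0.01,"yaw":0},{"x":0,"y":0,"z":0,"yaw":0},{"x":0,"y":0,"z":0,"yaw":0}]' 1
python3 - <<'E'
from pl import *
np.set_printoptions(suppress=True,precision=3)
for n in("scene","top"):
    im,d=save(n,n+"2.png"); spots(n,["cover_center","mat_top","handle"])
    c=cam(n);P=cloud(d,c); hsv=cv2.cvtColor(im,cv2.COLOR_RGB2HSV)
    for r in env.trace("cover","scene" if n=="scene" else n):
        Q=P[r["region"]&(d>0)]
        if len(Q)>50 and np.median(Q[:,1])<0: print("cover",round(r["p"],2),len(Q),Q.min(0),Q.max(0),plane(Q))
    if n=="scene": cv2.imwrite("pics/s2c.png",cv2.resize(im[220:420,90:350,::-1],None,fx=2.5,fy=2.5))
E
```

```text
t: 16.35
tcp_pos: [593.0, -140.3, 265.0]
tool_rot: [[0.992, 0.129, -0.001], [0.129, -0.992, 0.0], [-0.001, -0.0, -1.0]]
ft_force: [-0.0, 0.2, -1.6]
finger_gap: 30.8
grip_force: 30.0
t: 17.02
tcp_pos: [593.5, -139.8, 125.7]
tool_rot: [[0.992, 0.128, -0.0], [0.128, -0.992, -0.0], [-0.0, 0.0, -1.0]]
ft_force: [1.2, 0.7, -0.3]
finger_gap: 30.7
grip_force: 30.0
scene cover_center 0.85 [468. 516.  29.] [437. 187.]
scene cover_center 0.78 [ 584. -209.  112.] [188. 302.]
scene cover_center 0.58 [242. 392.  33.] [358. 149.]
scene mat_top 0.95 [ 574. -204.    3.] [199. 322.]
scene handle 0.87 [528. 468.  17.] [433. 210.]
scene handle 0.82 [280. 331.  15.] [346. 168.]
scene handle 0.65 [ 590. -135.  135.] [220. 286.]
cover 0.7 3123 [ 488.489 -311.054    5.546] [ 647.126 -104.889  193.587] (np.int64(2011), array([ 601.977, -226.006,  116.495]), array([0.489, 0.062, 0.87 ]), array([ 0.066,  0.992, -0.108]))
top cover_center 0.67 [241. 387.  33.] [206. 348.]
top cover_center 0.59 [468. 516.  32.] [159. 258.]
top cover_center 0.52 [ 591. -208.  115.] [445. 200.]
top handle 0.72 [285. 326.  21.] [232. 330.]
top handle 0.55 [527. 471.  17.] [178. 236.]
cover 0.76 236 [ 480.913 -310.364  122.21 ] [ 599.468 -106.035  535.674] (np.int64(132), array([ 575.072, -276.551,  137.116]), array([0.457, 0.061, 0.887]), array([-0.154, -0.977,  0.146]))
```

View pics/s2c.png

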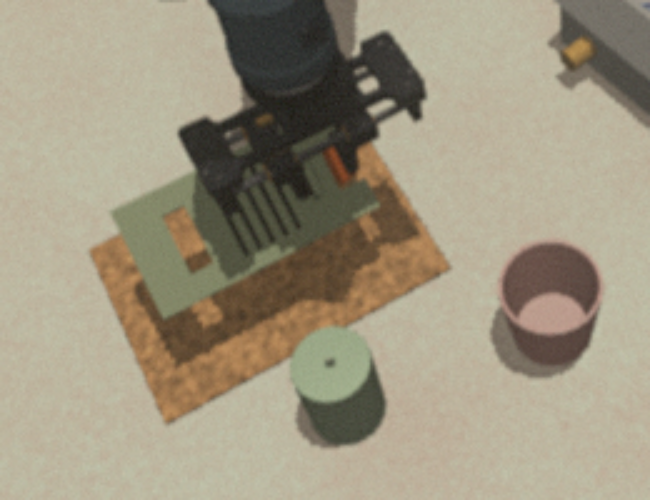

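The cover hangs above the mat, still tilted 30° with its low edge towards +x (crop (270,260)), and it is aligned with the mat. I lower it until the low edge touches.

```bash
python3 -m jog '[{"x":0,"y":0,"z":0.015,"yaw":0},{"x":0,"y":0,"z":0.02,"yaw":0},{"x":0,"y":0,"z":0.015,"yaw":0},{"x":0,"y":0,"z":0.01,"yaw":0},{"x":0,"y":0,"z":0.006,"yaw":0},{"x":0,"y":0,"z":0,"yaw":0}]' 1 && python3 -m jog '[{"x":0,"y":0,"z":0.002,"yaw":0},{"x":0,"y":0,"z":0.002,"yaw":0},{"x":0,"y":0,"z":0.002,"yaw":0},{"x":0,"y":0,"z":0,"yaw":0},{"x":0,"y":0,"z":0,"yaw":0}]' 1
```

```text
t: 18.02
tcp_pos: [592.6, -139.0, 58.1]
tool_rot: [[0.992, 0.128, -0.002], [0.128, -0.992, 0.001], [-0.002, -0.001, -1.0]]
ft_force: [-0.4, 0.5, -2.6]
finger_gap: 30.6
grip_force: 30.0
t: 18.43
tcp_pos: [593.6, -139.5, 53.8]
tool_rot: [[0.992, 0.128, 0.0], [0.128, -0.992, -0.0], [0.0, 0.0, -1.0]]
ft_force: [0.7, 0.0, -1.2]
finger_gap: 30.6
grip_force: 30.0
```

```bash
python3 -m jog '[{"x":0,"y":0,"z":0.0015,"yaw":0},{"x":0,"y":0,"z":0.0015,"yaw":0},{"x":0,"y":0,"z":0,"yaw":0},{"x":0,"y":0,"z":0,"yaw":0}]' 1
```

```text
t: 18.77
tcp_pos: [594.0, -139.5, 52.8]
tool_rot: [[0.992, 0.128, 0.001], [0.128, -0.992, -0.001], [0.001, 0.001, -1.0]]
ft_force: [-5.7, 2.4, 13.8]
finger_gap: 30.2
grip_force: 30.0
```

It touches the mat at TCP z = 53, as predicted. I swing it down about the edge: back along tool −x while lowering.

```bash
python3 -m jog '[{"x":-0.0028,"y":0,"z":0.0012,"yaw":0},{"x":-0.0028,"y":0,"z":0.0012,"yaw":0},{"x":-0.0028,"y":0,"z":0.0013,"yaw":0},{"x":-0.0028,"y":0,"z":0.0013,"yaw":0},{"x":0,"y":0,"z":0,"yaw":0}]' 1 && python3 -m jog '[{"x":-0.0025,"y":0,"z":0.0017,"yaw":0},{"x":-0.0025,"y":0,"z":0.0017,"yaw":0},{"x":-0.0025,"y":0,"z":0.0017,"yaw":0},{"x":-0.0025,"y":0,"z":0.0018,"yaw":0},{"x":0,"y":0,"z":0,"yaw":0}]' 1
python3 - <<'E'
from pl import *
np.set_printoptions(suppress=True,precision=3)
im,d=save("scene","scene3.png"); c=cam("scene");P=cloud(d,c); spots("scene",["cover_center"])
for r in env.trace("cover","scene"):
    Q=P[r["region"]&(d>0)]
    if len(Q)>50 and np.median(Q[:,1])<0: print("cover",round(r["p"],2),len(Q),plane(Q))
E
```

```text
t: 19.18
tcp_pos: [583.7, -141.1, 47.1]
tool_rot: [[0.992, 0.128, 0.003], [0.128, -0.992, -0.001], [0.003, 0.001, -1.0]]
ft_force: [-0.2, 2.0, 6.1]
finger_gap: 30.4
grip_force: 30.0
t: 19.6
tcp_pos: [572.6, -142.5, 38.7]
tool_rot: [[0.992, 0.128, 0.001], [0.128, -0.992, -0.001], [0.001, 0.001, -1.0]]
ft_force: [1.6, -1.0, 3.6]
finger_gap: 30.4
grip_force: 30.0
scene cover_center 0.88 [240. 393.  32.] [358. 149.]
scene cover_center 0.81 [468. 516.  28.] [437. 187.]
scene cover_center 0.68 [ 577. -215.   21.] [193. 321.]
cover 0.78 2808 (np.int64(1585), array([ 591.288, -222.33 ,   30.987]), array([0.121, 0.022, 0.992]), array([ 0.081,  0.996, -0.032]))
```

It works: the tilt is down to 7°. I finish lowering.

```bash
python3 -m jog '[{"x":-0.0022,"y":0,"z":0.002,"yaw":0},{"x":-0.0022,"y":0,"z":0.002,"yaw":0},{"x":-0.0022,"y":0,"z":0.002,"yaw":0},{"x":-0.001,"y":0,"z":0.001,"yaw":0},{"x":0,"y":0,"z":0,"yaw":0},{"x":0,"y":0,"z":0,"yaw":0}]' 1
python3 - <<'E'
from pl import *
np.set_printoptions(suppress=True,precision=3)
im,d=save("scene","scene4.png"); c=cam("scene");P=cloud(d,c); spots("scene",["cover_center","mat_top"])
for r in env.trace("cover","scene"):
    Q=P[r["region"]&(d>0)]
    if len(Q)>50 and np.median(Q[:,1])<0: print("cover",round(r["p"],2),len(Q),plane(Q))
E
```

```text
t: 20.25
tcp_pos: [566.6, -143.0, 33.0]
tool_rot: [[0.992, 0.128, 0.004], [0.128, -0.992, -0.0], [0.004, 0.001, -1.0]]
ft_force: [4.6, 2.6, 10.1]
finger_gap: 30.2
grip_force: 30.0
scene cover_center 0.94 [ 571. -210.   18.] [195. 319.]
scene cover_center 0.85 [240. 389.  31.] [357. 150.]
scene cover_center 0.61 [468. 516.  28.] [437. 187.]
cover 0.79 3156 (np.int64(1681), array([ 584.457, -222.819,   26.272]), array([-0.012, -0.004,  1.   ]), array([0.022, 1.   , 0.005]))
```

The cover is level, its top at z ≈ 26 and its centre at (571,−210). I release it gently and rise.

```bash
python3 -m jog '[{"x":0,"y":0,"z":0,"yaw":0},{"x":0,"y":0,"z":0,"yaw":0},{"x":0,"y":0,"z":0,"yaw":0}]' 0.55 && python3 -m jog '[{"x":0,"y":0,"z":0,"yaw":0},{"x":0,"y":0,"z":0,"yaw":0},{"x":0,"y":0,"z":0,"yaw":0},{"x":0,"y":0,"z":0,"yaw":0},{"x":0,"y":0,"z":-0.005,"yaw":0},{"x":0,"y":0,"z":-0.01,"yaw":0},{"x":0,"y":0,"z":-0.02,"yaw":0},{"x":0,"y":0,"z":-0.03,"yaw":0},{"x":0,"y":0,"z":-0.03,"yaw":0},{"x":0,"y":0,"z":-0.03,"yaw":0},{"x":0,"y":0,"z":-0.03,"yaw":0},{"x":-0.02,"y":0,"z":-0.03,"yaw":0},{"x":-0.03,"y":0,"z":-0.02,"yaw":0},{"x":-0.03,"y":0,"z":0,"yaw":0},{"x":-0.03,"y":0,"z":0,"yaw":0},{"x":-0.02,"y":0,"z":0,"yaw":0},{"x":0,"y":0,"z":0,"yaw":0},{"x":0,"y":0,"z":0,"yaw":0}]' 0.25
python3 - <<'E'
from pl import *
np.set_printoptions(suppress=True,precision=3)
im,d=save("scene","scene5.png"); c=cam("scene");P=cloud(d,c); spots("scene",["cover_center","mat_top","wing_grip","candle_mid","pot_mid","bottle_mid"])
for r in env.trace("cover","scene"):
    Q=P[r["region"]&(d>0)]
    if len(Q)>50 and np.median(Q[:,1])<0: print("cover",round(r["p"],2),len(Q),plane(Q))
im,d=save("top","top5.png"); cv2.imwrite("pics/t5c.png",cv2.resize(im[120:290,210:510,::-1],None,fx=2.5,fy=2.5))
E
```

```text
t: 20.7
tcp_pos: [563.4, -142.2, 30.6]
tool_rot: [[0.992, 0.128, -0.003], [0.128, -0.992, 0.001], [-0.003, -0.002, -1.0]]
ft_force: [0.1, 1.3, 1.1]
finger_gap: 39.7
grip_force: 0.8
t: 22.2
tcp_pos: [435.9, -160.0, 237.8]
tool_rot: [[0.992, 0.126, 0.002], [0.126, -0.992, -0.001], [0.002, 0.002, -1.0]]
ft_force: [0.4, 0.4, 0.5]
finger_gap: 66.3
grip_force: 0.0
scene cover_center 0.87 [241. 392.  33.] [358. 149.]
scene cover_center 0.76 [ 573. -212.   16.] [195. 320.]
scene cover_center 0.72 [466. 517.  31.] [437. 186.]
scene mat_top 0.58 [ 741. -191.   47.] [224. 374.]
scene wing_grip 0.43 [603. 287.  93.] [392. 236.]
scene wing_grip 0.15 [547. 264.  76.] [372. 227.]
scene candle_mid 0.86 [ 742. -191.   48.] [224. 374.]
scene pot_mid 0.7 [752.   2.  40.] [311. 344.]
scene pot_mid 0.33 [ 568. -216.   14.] [192. 320.]
scene bottle_mid 0.82 [763. 156.  66.] [376. 315.]
cover 0.7 3453 (np.int64(1936), array([ 576.837, -218.484,   26.263]), array([-0.016, -0.005,  1.   ]), array([ 0.11 , -0.994, -0.003]))
```

View pics/t5c.png

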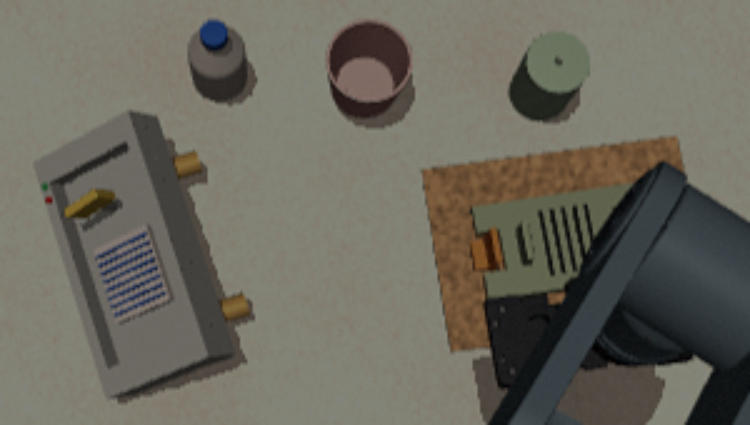

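The cover lies level in the middle of the mat (crop (560,245)) and the bystanders have not moved. The wing at (90,203) lies along the unit's short side, about 0.1 rad off. I hand in.

```bash
python3 -c "from bench import env; print(env.hand_in())"
```

```text
the job is handed in; nothing more can be done
None
```

The job is handed in: the wing is lined up to about 0.1 rad, the cover lies right way up and level in the middle of the cork mat, and candle, pot and bottle are where they were (the hand-in gave no verdict).

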